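# Slide the phone out over the end of the desk shelf

## Task

Push the phone along the low wooden desk shelf with your fingertips, without picking it up, until 5 cm (a third) of its length sticks out over the shelf end where the notepad lies, so that it can later be picked up by that end. Leave it lying flat on the shelf, lengthwise and square to that end, let go of it, and leave everything else where it stands.

Things in the scene. Friction and masses are not known exactly. Their poses are not given: they have to be found in the camera images.
- phone: black mobile phone lying flat, screen up, on the desk shelf: 150 mm long (its x axis), 72 mm wide (y), 9 mm thick, about 0.2 kg, slides under a push of a few newtons at most. Origin: centre of its underside, z up. Its centre starts near the middle of the shelf's length, about 25 mm to the robot's side of the shelf's centre line, up to 25 degrees out of line with the shelf's length.
- desk_shelf: fixed low shelf of light wood standing on the desk: a flat board without rims, 340 mm long (its y axis, ends at y = -170 and +170 mm), 220 mm deep (x), top face 60 mm above the desk; its yaw is small and varies. Origin: centre of its underside, on the desk; z up. The phone slides along y on its top.
- notebook: fixed ring-bound notepad, 210 mm (x) by 150 mm (y), 12 mm thick, lying on the desk beyond one of the two ends of the desk shelf (left or right, it varies). Origin: centre of its underside.
- pen_tray: fixed grey pen tray, 210 mm (x) by 150 mm (y), walls 25 mm high, on the desk beyond the other end of the desk shelf. Origin: centre of its underside.
- earphone_case: white rounded earphone case, 46 x 60 x 24 mm, standing on the back part of the desk shelf (its centre 83 mm behind the shelf centre, towards the shelf +x). Loose bystander, not to be moved. Origin: centre of its underside.
- tumbler: tall cream thermos tumbler with a white lid, 76 mm across, 219 mm tall, behind one end of the desk shelf. Loose bystander, not to be moved. Origin: centre of its underside.
- takeaway_cup: paper takeaway cup with clear lid, 92 mm across, 150 mm tall, behind one end of the desk shelf. Loose bystander, not to be moved. Origin: centre of its underside.
- mug: white mug, 76 mm across, 85 mm tall, on the robot side of the desk shelf. Loose bystander, not to be moved. Origin: centre of its underside.
- cream_bottle: small white bottle, 40 mm across, 85 mm tall, on the robot side of the desk shelf. Loose bystander, not to be moved. Origin: centre of its underside.
There are look-alikes about, which are no part of the job. Of the things that look like the phone, the smaller one is meant.

How it is judged:
By the outcome, as a careful person would: the job done as asked, in the order asked, and still so for the second after the job is handed in, with the robot touching nothing.
It also fails if it takes over 54 s, if anything falls off the work surface, if the arm or the gripper's body presses on something with over 40 N, if the wrist force passes 120 N, or if a joint passes its speed limit or range.

## Robot

A 7-joint arm with a two-finger parallel gripper is mounted at the origin on the work surface. World frame = base frame: x ahead of the robot, y to its left, z up, the work surface at z = 0. Lengths are in m, angles in degrees, forces in N, time in s.
With the tool pointing down it reaches from about 0.425 to 0.875 m from the base axis. Payload 4.7 kg.
Tool frame: the origin (TCP) lies at the very end of the fingers, on their centre line; the grasp point (between the pads) lies 19 mm behind it; z points along the fingers, y is the line along which they close (so a half turn about z gives the same grasp; the last joint's range is limited). The gripper opens to 87 mm and grips with 3 to 60 N. Pads are 19 mm wide; open, the fingers measure 117 mm over their backs; the gripper's body (75 mm by 190 mm) begins 51 mm behind the grasp point.
Start: joints at [0.808, 18.392, -4.016, 83.108, 1.295, 78.541, -3.26], TCP at [0.65, -0, 0.223] pointing down, gripper open.
Joint ranges: [-163.93, 163.93], [-17.29, 119.83], [-79.2, 71.16], [3.27, 140.29], [-89.18, 269.18], [5.43, 117.66], [-154.24, 154.24]. Speed limits (degrees/s): [147.25, 147.25, 180, 180, 180, 180, 180].

## Interface

Orientations are given as [roll, pitch, yaw] about the fixed x, y, z axes, in that order (R = Rz(yaw) Ry(pitch) Rx(roll)).
In Python, from cell import telemetry, cams, env gives the robot as it stands.
- The arm moves only by the tool arm_command, never from a script. Its argument "series" is text: rows parted by semicolons, each of 5 numbers parted by spaces: the shift along the tool's x, y, z in mm, then the turn about the tool's z in rad, then the closure in counts, from 0 (fully open) to 255 (shut). A call has 1 to 20 rows; each row shifts and turns the commanded pose from where the row before left it, along the tool's axes as they then stand; what a row does not reach is not made up. A row lasts 1/12 s, in which the tool goes at most 41.7 mm and 7.16 degrees, less where a joint would pass 70% of its speed; a pose out of reach is approached as far as the arm can. A call is refused whole if a number of a shift passes 41.7 or a number of a turn 0.125, either way. A call with a gripper value outside its range is refused whole. The fingers move at their own pace and stop on an object; "squeeze" is the grip in N (left out, the last holds). Time passes only in rows, so rows that do not move let the fingers close. It gives the time, the measured TCP pose, the force, the opening and the grip force at its end, in the units of the state.
- telemetry.get_obs(): the state, without advancing time (a new reading comes with each control period).
- cams.read_camera(name): name is "scene" or "side" or "wrist"; returns the picture (384x512x3 uint8, blue, green, red); there is no depth.
- cams.calibration(name): a dict with "K" (3x3 intrinsics, pixels), "origin" and "rotation" of the camera in the world; the wrist camera has in their place "hand_eye" (4x4, takes a point from camera to tool coordinates, whose origin is the TCP and whose axes are the flange's). Camera axes: x right, y down, z forward; pixel columns grow to the right and rows downward; lengths in m; the calibration is good to about 2 mm. A picture is of the moment at which its call begins: read the wrist's pose just before it. calibration takes no time and is no camera call.
- env.sign_off(): hands the job in; it is judged then, once.
The state is a dict: "time_s": time; "qpos": joint angles; "joint_velocities": joint speeds; "effort": joint torques, N m; "tool_pos": TCP position; "tool_rot": TCP orientation; "force": force on the tool from outside, world axes, zero at the start; "wrist_torque": the same for the moment, N m; "grip_width": finger opening in m; "grasp_force": force on a finger pad.
Only numpy, scipy, OpenCV 4.12 (cv2) and the standard library are available. Lean on these libraries where they do the work, as an engineer would, in place of code of your own. Each camera call takes 0.05 s, during which the arm holds its last target. There are 200 camera calls.

## Working session

There is one attempt and no reset: what is moved stays moved. The work goes in short steps, Python scripts to look and compute and a tool call to move; the robot and the scene stay as the last step left them, time stands still between calls to the robot, and variables do not carry over. Pictures are saved under pics/ and viewed, at most 10 in all, crops included, and the job is handed in when it is done.

Besides the shell and the picture viewer there is one more tool, called after "Request:" by a JSON object that holds its "name" and its "arguments". arm_command: Moves the arm, as the interface text tells. Its arguments: {"type":"object","properties":{"series":{"type":"string"},"squeeze":{"type":"number"}},"required":["series"]}

```bash
mkdir -p pics; python3 - <<'E'
from cell import telemetry, cams, env
import cv2,numpy as np
for n in("scene","side","wrist"):
    im=cams.read_camera(n); cv2.imwrite(f"pics/{n}0.png",im); c=cams.calibration(n); print(n,{k:np.round(v,4).tolist() for k,v in c.items()})
o=telemetry.get_obs();print(o)
a=[cv2.imread(f"pics/{n}0.png") for n in("scene","wrist")]
E
```

```text
scene {'K': [[356.0969, 0.0, 256.6289], [0.0, 356.0969, 194.3527], [0.0, 0.0, 1.0]], 'origin': [0.8218, 0.5438, 0.9619], 'rotation': [-142.3426, -0.2802, 145.4504]}
side {'K': [[451.3624, 0.0, 253.6855], [0.0, 451.3624, 197.2553], [0.0, 0.0, 1.0]], 'origin': [0.097, -0.9057, 0.7213], 'rotation': [-123.3148, -1.0661, -21.1298]}
wrist {'K': [[309.2901, 0.0, 259.7885], [0.0, 309.2901, 194.3475], [0.0, 0.0, 1.0]], 'hand_eye': [[-0.0011, -0.9628, -0.2701, 0.073], [1.0, -0.001, -0.0005, -0.0003], [0.0002, -0.2701, 0.9628, -0.1614], [0.0, 0.0, 0.0, 1.0]]}
{'time_s': 0.15, 'qpos': array([ 0.8070542 , 18.43148637, -4.01643755, 83.1597199 ,  1.29305537,
       78.54183803, -3.26183929]), 'joint_velocities': array([ 0.05304669, -0.14068211, -0.0850606 , -0.24666211,  0.00989014,
        0.07636438,  0.03752485]), 'effort': array([ 2.16972071e-04, -4.91794288e+01, -4.04079035e-01, -3.12878716e+01,
       -6.39387709e-02,  4.04033612e-02,  9.90178205e-05]), 'tool_pos': array([ 6.49566297e-01, -1.66100695e-05,  2.21680483e-01]), 'tool_rot': array([-1.79912071e+02,  2.94973758e-03,  9.00009937e+01]), 'force': array([ 0.16876619, -0.29446753,  0.7671601 ]), 'wrist_torque': array([-0.02739067,  0.016676  ,  0.01168005]), 'grasp_force': 0.0, 'grip_width': 0.08708592655039835}
```

View pics/scene0.png

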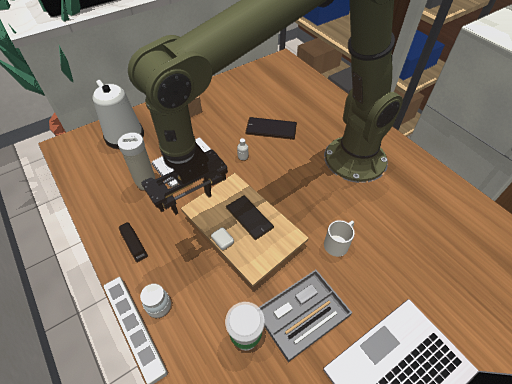

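View pics/wrist0.png

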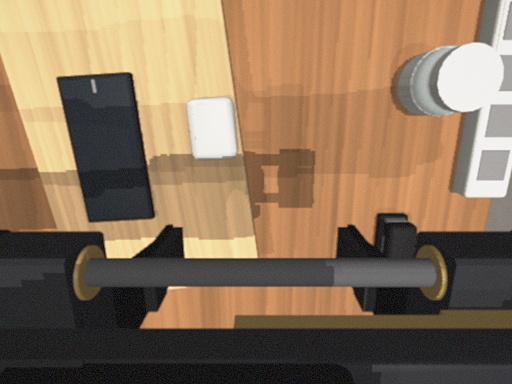

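View pics/side0.png

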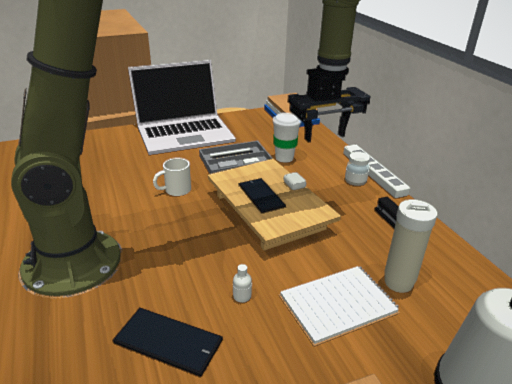

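The wrist and scene pictures show the phone on the shelf: wrist corners about (60,77), (132,73), (153,217) and (88,221). The side picture shows the notepad at (338,303), which is the -y end, and the pen tray at the +y end. The larger phone look-alike lies on the desk at side (168,340). So the push goes towards -y.

```bash
cat > h.py <<'E'
import cv2,numpy as np
from scipy.spatial.transform import Rotation as Ro
from cell import telemetry,cams
def campose(n,o=None):
    c=cams.calibration(n)
    if n=="wrist":
        H=np.array(c["hand_eye"]);R=Ro.from_euler("xyz",o["tool_rot"],degrees=True).as_matrix()
        return np.array(c["K"]),R@H[:3,:3],R@H[:3,3]+o["tool_pos"]
    return np.array(c["K"]),Ro.from_euler("xyz",c["rotation"],degrees=True).as_matrix(),np.array(c["origin"])
def cast(px,z,n,o=None):
    K,R,t=campose(n,o); px=np.asarray(px,float).reshape(-1,2)
    d=(R@np.linalg.inv(K)@np.c_[px,np.ones(len(px))].T).T
    return (t+d*((z-t[2])/d[:,2])[:,None])[:,:2]
def proj(P,n,o=None):
    K,R,t=campose(n,o);q=(K@R.T@(np.asarray(P)-t).T).T;return q[:,:2]/q[:,2:]
def blob(m,seed):
    _,l=cv2.connectedComponents(m.astype(np.uint8));r=(l==l[seed[1],seed[0]]).astype(np.uint8)
    c,_=cv2.findContours(r,cv2.RETR_EXTERNAL,cv2.CHAIN_APPROX_NONE);return max(c,key=cv2.contourArea).reshape(-1,2)
def rect(xy):
    (c,s,a)=cv2.minAreaRect((xy*1000).astype(np.float32));w,h=s
    if w>h:a-=90;w,h=h,w
    return np.round([*c,w,h,(a+90)%180-90],1)  # centre mm, width, length, yaw of the long axis from +y
E
python3 - <<'E'
from h import *
o=telemetry.get_obs()
for n,s in(("scene",(250,215)),("side",(262,195)),("wrist",(105,150))):
    im=cv2.imread(f"pics/{n}0.png");print(n,"phone",rect(cast(blob(im.max(2)<70,s),.069,n,o)))
for n,s in(("scene",(265,250)),("side",(235,183))):
    im=cv2.imread(f"pics/{n}0.png");hsv=cv2.cvtColor(im,cv2.COLOR_BGR2HSV)
    print(n,hsv[s[1],s[0]],hsv[260,200] if n=="side" else hsv[280,200])
im=cv2.imread("pics/side0.png");cv2.imwrite("pics/sidec.png",cv2.resize(im[140:260,190:360],None,fx=4.5,fy=4.5,interpolation=cv2.INTER_CUBIC))
E
```

```text
scene phone [493.8  34.1  71.6 149.4   3.6]
side phone [490.3  22.4  74.7 153.1   3.3]
wrist phone [495.2  30.   71.8 146.7   3.3]
scene [ 17 104 223] [ 14 136 157]
side [ 18 132 210] [ 16 174 170]
```

View pics/sidec.png

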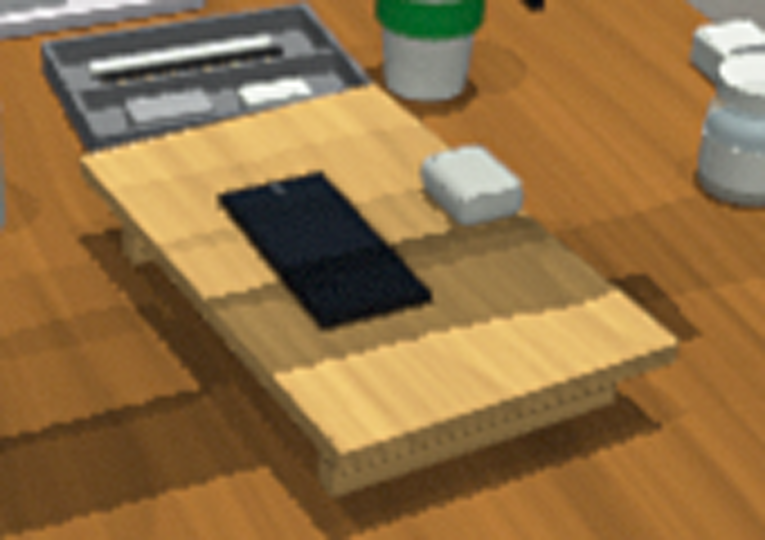

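The side crop shows the shelf top corners at crop pixels (82,158), (378,85), (678,345) and (345,455). The phone lies clear of all the edges.

```bash
python3 - <<'E'
from h import *
p=np.array([(82,158),(378,85),(678,345),(345,455)])/4.5+[190,140]-.4
q=cast(p,.06,"side")*1000;print(q.round(1));print(rect(q/1000),[np.linalg.norm(q[i]-q[i-1]).round(1) for i in range(4)])
o=telemetry.get_obs()
# wrist: shelf back edge (light wood -> desk), rows 10..80 and 170..225
im=cv2.imread("pics/wrist0.png");hsv=cv2.cvtColor(im,cv2.COLOR_BGR2HSV)
e=[]
for r in list(range(5,90,5))+list(range(200,225,5)):
    g=im[r,205:275,0].astype(float);g=cv2.GaussianBlur(g[None],(5,1),0)[0];e.append((205+np.argmin(np.diff(g))+.5,r))
x=cast(e,.06,"wrist",o)*1000;f=np.polyfit(x[:,1],x[:,0],1);print("back edge yaw",-np.degrees(np.arctan(f[0])),"x at y=0",f[1],np.abs(np.polyval(f,x[:,1])-x[:,0]).max())
# cup, tumbler base
for n,pt in (("side",(285,160)),("side",(402,288)),("side",(177,193)),("side",(242,299))): print(pt,cast([pt],0,n)*1000)
s=cv2.imread("pics/scene0.png");cv2.imwrite("pics/scenec.png",cv2.resize(s[165:295,170:320],None,fx=4.5,fy=4.5,interpolation=cv2.INTER_CUBIC))
E
```

```text
[[ 389.3  182.7]
 [ 607.2  210.4]
 [ 645.7 -125.9]
 [ 432.4 -153.2]]
[519.6  28.6 219.6 338.6   7.3] [np.float64(338.6), np.float64(219.6), np.float64(338.6), np.float64(215.0)]
back edge yaw 7.249091269474884 x at y=0 633.8802568761712 0.5370193199594269
(285, 160) [[685.3086016  289.47879728]]
(402, 288) [[ 685.69005138 -344.46861615]]
(177, 193) [[301.08105005 209.68976383]]
(242, 299) [[ 336.70291877 -252.43503612]]
```

View pics/scenec.png

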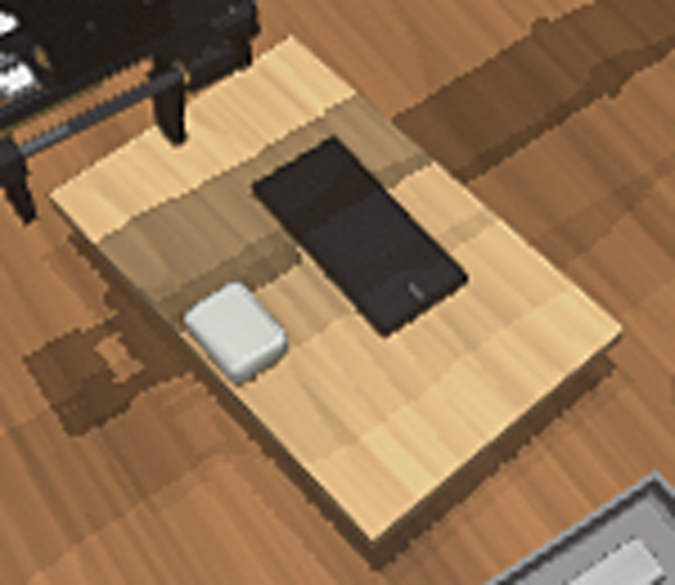

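The scene crop shows the shelf top corners at crop pixels (620,327), (372,540), (50,195) and (293,37). Phone and case are clear of each other.

```bash
python3 - <<'E'
from h import *
p=np.array([(620,327),(372,540),(50,195),(293,37)])/4.5+[170,165]-.4
q=cast(p,.06,"scene")*1000;print(q.round(1));print(rect(q/1000))
th=np.radians(7.3);R=np.array([[np.cos(th),-np.sin(th)],[np.sin(th),np.cos(th)]])
for S in (rect(q/1000)[:2],np.array([519.6,28.6])):
    print("phone in shelf frame",R.T@(np.array([494.5,31])-S))
    for y in (175,90,-40): print(y,S+R@[-25,y])
E
```

```text
[[ 390.7  187.7]
 [ 606.   217.7]
 [ 648.2 -116. ]
 [ 432.4 -143.6]]
[519.2  37.1 217.6 336.7   7.2]
phone in shelf frame [-25.27488684  -2.91206027]
175 [472.16633243 207.50491224]
90 [482.96682416 123.19388462]
-40 [499.48522328  -5.75239292]
phone in shelf frame [-24.59159545   5.56986834]
175 [472.56633243 199.00491224]
90 [483.36682416 114.69388462]
-40 [499.88522328 -14.25239292]
```

Request:
{"name": "arm_command", "arguments": {"series": "22.4 -28.2 0 0 165;22.4 -28.2 0 0 165;22.4 -28.2 0 0 165;22.4 -28.2 0 0 165;22.4 -28.2 0 0 165;22.4 -28.2 0 0 165;0 0 0 -0.0635 165;0 0 0 -0.0635 165;0 0 0 0 165;0 0 30 0 165;0 0 30 0 165;0 0 30 0 165;0 0 0 0 165;0 0 0 0 165"}}

```text
time_s: 1.32
tool_pos: [0.4798, 0.1337, 0.1314]
tool_rot: [-179.8, 0.0, 97.2]
force: [-0.4, 0.2, 0.6]
grip_width: 0.0305
grasp_force: 0.0
```

```bash
python3 - <<'E'
from h import *
o=telemetry.get_obs();im=cams.read_camera("wrist");cv2.imwrite("pics/w1.png",im);print(o["tool_pos"],o["tool_rot"],o["grip_width"])
s=cams.read_camera("scene");cv2.imwrite("pics/s1.png",s)
cv2.imwrite("pics/v1.png",np.vstack([cv2.resize(im,(400,300)),cv2.resize(s[140:310,150:377],(400,300))]))
E
```

```text
[0.47976476 0.13367311 0.13141145] [-1.79778728e+02  2.74754696e-02  9.71733680e+01] 0.030497016577403016
```

View pics/v1.png

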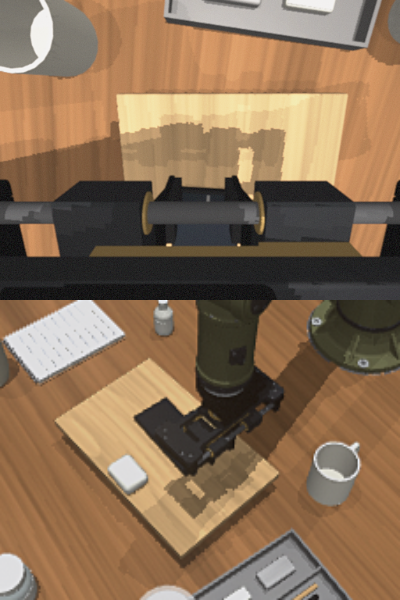

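The wrist view shows the pen-tray end of the shelf as a level edge at about row 94, and the phone's rear edge between the fingers at about (205,190) in the small picture. I'll measure both before going down.

```bash
python3 - <<'E'
from h import *
o=telemetry.get_obs();im=cv2.imread("pics/w1.png")
th=np.radians(7.3);R=np.array([[np.cos(th),-np.sin(th)],[np.sin(th),np.cos(th)]])
fr=lambda xy:(R.T@(xy*1000-o["tool_pos"][:2]*1000).T).T
cols=range(200,430,20)
e=[]
for c in cols:
    g=cv2.GaussianBlur(im[95:145,c,1].astype(float)[None],(5,1),0)[0];e.append((c,95.5+np.argmax(np.diff(g))))
x=fr(cast(e,.06,"wrist",o));print("shelf end rel TCP",x.round(1).tolist())
print(im[215:260:3,250].max(1),im[215:260:3,285].max(1))
e=[]
for c in (240,250,258,275,285):
    g=cv2.GaussianBlur(im[215:262,c,1].astype(float)[None],(3,1),0)[0];e.append((c,215.5+np.argmin(np.diff(g))))
print(e,fr(cast(e,.069,"wrist",o)).round(1).tolist())
E
```

```text
shelf end rel TCP [[-44.5, 64.7], [-29.7, 63.9], [-14.8, 64.6], [-0.0, 63.9], [14.8, 64.5], [29.6, 64.5], [44.5, 64.5], [59.3, 64.4], [74.1, 64.4], [89.0, 64.3], [103.8, 64.3], [118.7, 64.3]]
[174 174 173 172 176 170 168 171  93  32  37  41  47  49  49] [177 175 176 175 175 178 173 179 164  56  36  39  44  41  48]
[(240, np.float64(238.5)), (250, np.float64(238.5)), (258, np.float64(239.5)), (275, np.float64(240.5)), (285, np.float64(241.5))] [[-16.1, -26.8], [-8.2, -26.8], [-1.9, -27.7], [11.6, -28.6], [19.6, -29.5]]
```

Request:
{"name": "arm_command", "arguments": {"series": "0 0 25 0 165;0 0 25 0 165;0 0 12 0 165;0 0 5.5 0 165;0 0 0 0 165;0 0 0 0 165;0 0 0 0 165"}}

```text
time_s: 2.0
tool_pos: [0.4824, 0.1348, 0.0669]
tool_rot: [179.8, -0.0, 97.3]
force: [0.8, 0.5, -0.5]
grip_width: 0.0309
grasp_force: 0.0
```

Request:
{"name": "arm_command", "arguments": {"series": "0 0 2 0 165;0 0 0 0 165;0 0 0 0 165"}}

```text
time_s: 2.25
tool_pos: [0.4811, 0.1344, 0.0635]
tool_rot: [180.0, -0.0, 97.3]
force: [0.5, 0.3, -0.7]
grip_width: 0.0307
grasp_force: 0.0
```

Request:
{"name": "arm_command", "arguments": {"series": "0 0 0 0 165;0 0 0 0 165"}}

```text
time_s: 2.42
tool_pos: [0.4809, 0.1343, 0.0632]
tool_rot: [180.0, 0.0, 97.3]
force: [0.2, -0.3, -0.2]
grip_width: 0.0305
grasp_force: 0.0
```

Request:
{"name": "arm_command", "arguments": {"series": "-4 0 0 0 165;-4 0 0 0 165;-3 0 0 0 165;-3 0 0 0 165;-3 0 0 0 165;-3 0 0 0 165;-4 0 0 0 165;-4 0 0 0 165;-4 0 0 0 165;-4 0 0 0 165;-4 0 0 0 165;-4 0 0 0 165;-4 0 0 0 165;-4 0 0 0 165;-4 0 0 0 165;-4 0 0 0 165;-4 0 0 0 165;-4 0 0 0 165;-2 0 0 0 165;0 0 0 0 165"}}

```text
time_s: 4.08
tool_pos: [0.4898, 0.0641, 0.0631]
tool_rot: [180.0, 0.0, 97.2]
force: [0.1, 0.2, 0.4]
grip_width: 0.0309
grasp_force: 0.0
```

```bash
python3 - <<'E'
from h import *
o=telemetry.get_obs();im=cams.read_camera("wrist");print(o["tool_pos"],o["force"])
s=cams.read_camera("scene");d=cams.read_camera("side");cv2.imwrite("pics/s2.png",s);cv2.imwrite("pics/d2.png",d);cv2.imwrite("pics/w2.png",im)
f=lambda a:cv2.resize(a,(400,300),interpolation=cv2.INTER_CUBIC)
cv2.imwrite("pics/v2.png",np.vstack([f(d[130:260,185:358]),f(s[150:300,160:360])]))
E
```

```text
[0.48982771 0.064061   0.06307115] [0.0505015  0.16435628 0.39252899]
```

View pics/v2.png

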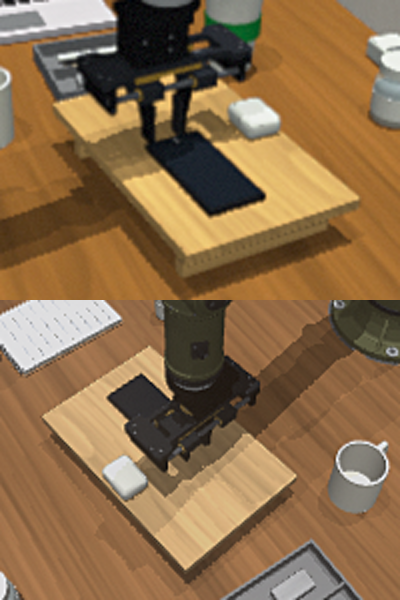

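The views show both fingertips behind the phone, the phone moved about 50 mm and nearly square, and the earphone case untouched. I'll carry on with the push.

Request:
{"name": "arm_command", "arguments": {"series": "-3 0 0 0 165;-4 0 0 0 165;-4 0 0 0 165;-5 0 0 0 165;-5 0 0 0 165;-5 0 0 0 165;-5 0 0 0 165;-5 0 0 0 165;-5 0 0 0 165;-5 0 0 0 165;-5 0 0 0 165;-5 0 0 0 165;-5 0 0 0 165;-5 0 0 0 165;-4 0 0 0 165;-4 0 0 0 165;-3 0 0 0 165;-2 0 0 0 165;0 0 0 0 165;0 0 0 0 165"}}

```text
time_s: 5.9
tool_pos: [0.4996, -0.014, 0.0629]
tool_rot: [-180.0, 0.0, 97.3]
force: [0.4, 1.0, -0.3]
grip_width: 0.0308
grasp_force: 0.0
```

```bash
python3 - <<'E'
from h import *
o=telemetry.get_obs();im=cams.read_camera("wrist");print(o["tool_pos"],o["force"])
s=cams.read_camera("scene");d=cams.read_camera("side");cv2.imwrite("pics/s3.png",s);cv2.imwrite("pics/d3.png",d);cv2.imwrite("pics/w3.png",im)
f=lambda a:cv2.resize(a,(600,300),interpolation=cv2.INTER_CUBIC)
cv2.imwrite("pics/v3.png",np.vstack([f(d[170:250,230:390]),f(s[155:245,160:340])]))
E
```

```text
[ 0.49956104 -0.01403234  0.06291133] [ 0.42004287  0.99463851 -0.31977132]
```

View pics/v3.png

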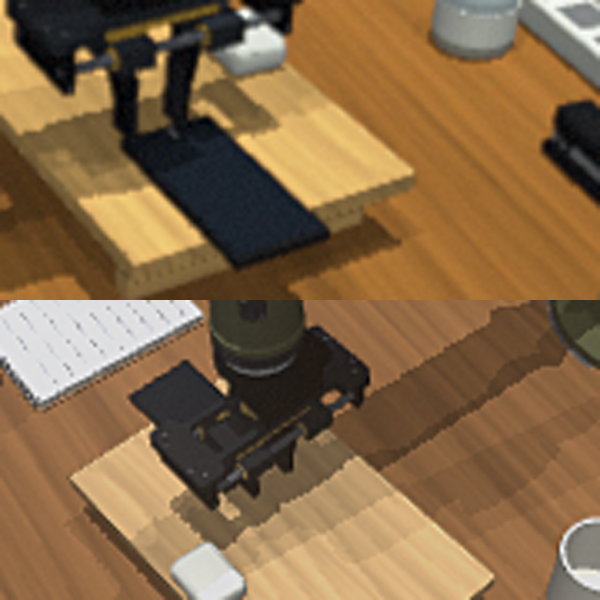

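The views show the phone sticking out past the notepad-side end, with its front corners at about (240,258) and (327,233) in the upper crop. The shelf end runs from (132,265) to (413,182). I'll work out the overhang.

```bash
python3 - <<'E'
from h import *
th=np.radians(7.3);R=np.array([[np.cos(th),-np.sin(th)],[np.sin(th),np.cos(th)]])
for n,off,sc,ed,ph in(("side",(230,170),3.75,[(132,265),(413,182)],[(237,257),(329,232)]),("scene",(160,155),10/3,[(70,178),(145,133)],[(130,97),(183,60)])):
    E=cast(np.array(ed)/sc+off-.4,.06,n)*1000@R;P=cast(np.array(ph)/sc+off-.4,.069,n)*1000@R
    print(n,E.round(1).tolist(),P.round(1).tolist(),"overhang",E[:,1].mean()-P[:,1])
o=telemetry.get_obs();im=cv2.imread("pics/w3.png")
# rear edge of the phone between fingers, against TCP
for c in (245,255,265,275): print(c,im[225:300:4,c].max(1))
E
```

```text
side [[407.2, -203.9], [618.3, -212.8]] [[463.2, -236.3], [528.8, -241.4]] overhang [27.92981124 33.08916636]
scene [[628.6, -197.5], [544.8, -193.7]] [[532.6, -232.7], [464.9, -236.4]] overhang [37.13942757 40.75715044]
245 [146 143 140 142 144 160 158 140 132  56  63  63  73  71  67  59  34  43
  48]
255 [139 136 141 136 141 139 149 139 123  58  62  67  67  73  68  62  38  44
  42]
265 [145 138 138 140 142 150 155 139 129  62  63  70  69  64  62  59  92  54
  37]
275 [132 134 134 136 133 139 141 134 125  61  68  68  72  73  69  67  39  44
  40]
```

Request:
{"name": "arm_command", "arguments": {"series": "-2 0 0 0 165;-2 0 0 0 165;-2 0 0 0 165;-2 0 0 0 165;-2 0 0 0 165;-2 0 0 0 165;-1 0 0 0 165;0 0 0 0 165;0 0 0 0 165;0 0 0 0 165;5 0 0 0 165;10 0 0 0 165;10 0 0 0 165;0 0 -30 0 165;0 0 -40 0 165;0 0 -40 0 165;0 0 0 0 165;0 0 0 0 165"}}

```text
time_s: 7.55
tool_pos: [0.5001, -0.0001, 0.176]
tool_rot: [179.6, 0.0, 97.4]
force: [0.6, 0.8, 0.3]
grip_width: 0.0307
grasp_force: 0.0
```

Request:
{"name": "arm_command", "arguments": {"series": "-40 0 0 0 165;-40 0 0 0 165;-40 0 0 0 165;-40 0 0 0 165;-40 0 0 0 165;-20 0 0 0 165;0 0 0 0 165;0 0 0 0 165;0 0 0 0 165;0 0 0 0 165;0 0 0 0 165"}}

```text
time_s: 8.47
tool_pos: [0.5262, -0.2176, 0.1728]
tool_rot: [-180.0, -0.0, 97.5]
force: [-0.4, 0.3, 0.0]
grip_width: 0.0308
grasp_force: 0.0
```

```bash
python3 - <<'E'
from h import *
o=telemetry.get_obs();im=cams.read_camera("wrist");print(o["tool_pos"],o["tool_rot"])
cv2.imwrite("pics/w4.png",im)
print("phone",rect(cast(blob(im.max(2)<70,(250,130)),.069,"wrist",o)))
E
```

```text
[ 0.52623875 -0.21760478  0.17276746] [-1.79986115e+02 -4.48246512e-02  9.74512893e+01]
phone [ 527.4 -212.6  293.5  481.3  -82.6]
```

View pics/w4.png

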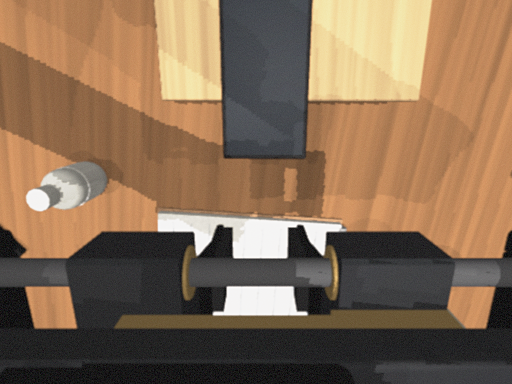

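The wrist view shows the shelf end at about row 100 and the phone's front edge at about row 156, columns 223-305. The phone looks square and overhangs the end. I'll fit both edges.

```bash
cat > m.py <<'E'
from h import *
def meas(im,o,r0=(85,115),r1=(140,170)):
    th=np.radians(7.3);R=np.array([[np.cos(th),-np.sin(th)],[np.sin(th),np.cos(th)]])
    def edge(cols,a,b,z,s):
        e=[]
        for c in cols:
            g=cv2.GaussianBlur(im[a:b,c].max(1).astype(float)[None],(3,1),0)[0];e.append((c,a+np.argmax(s*np.diff(g))+.5))
        p=(cast(e,z,"wrist",o)*1000)@R;f=np.polyfit(p[:,0],p[:,1],1);return f,np.abs(np.polyval(f,p[:,0])-p[:,1]).max(),np.mean([q[1] for q in e]),p[:,0].mean()
    A=edge(list(range(170,218,4))+list(range(316,412,4)),*r0,.06,-1);B=edge(range(230,302,4),*r1,.069,1)
    print(A,B,"skew deg",np.degrees(B[0][0]-A[0][0]),"overhang",np.polyval(A[0],B[3])-np.polyval(B[0],B[3]))
    # long sides
    for lo,hi in((212,232),(296,318)):
        q=[]
        for r in range(20,150,5):
            g=cv2.GaussianBlur(im[r,lo:hi].max(1).astype(float)[None],(3,1),0)[0];d=np.diff(g);q.append((lo+(np.argmin(d) if lo<250 else np.argmax(d))+.5,r))
        p=(cast(q,.069,"wrist",o)*1000)@R;f=np.polyfit(p[:,1],p[:,0],1);print("side",-np.degrees(f[0]),p[:,0].mean())
E
python3 -c "
from m import *
meas(cv2.imread('pics/w4.png'),telemetry.get_obs())"
```

```text
(array([-8.43519327e-04, -2.03080046e+02]), np.float64(0.5545016103736486), np.float64(99.77777777777777), np.float64(532.3510282478957)) (array([ 1.23002946e-03, -2.52879583e+02]), np.float64(5.684341886080802e-14), np.float64(158.5), np.float64(497.38832976236284)) skew deg 0.11880559403507253 overhang 48.76817852395024
side -0.17076993834540755 462.28831310071604
side -0.0031314324267203036 533.0034901201076
```

The overhang measures 48.8 mm and the skew is under 0.3°. The phone lies flat, the gripper is clear, and the bystanders were never approached.

```bash
python3 -c "
from cell import env
print(env.sign_off())"
```

```text
the job is handed in; nothing more can be done
None
```

The phone now lies flat and square (within 0.3°) with about 49 mm measured over the notepad end of the shelf; it has been let go, nothing else was moved on purpose (not re-measured), and the job is handed in.

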